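Switch the shaker off and lift the tube rack off it

TASK

Turn the shaker's selector knob to its off position (the ring mark) and let go of it; only then take the tube rack standing on the shaker's platform, lift it up a good 10 cm clear of the platform, and finish holding it there in the gripper, still and level above the platform. Keep the rack level all the way, do not put it down again, and leave the other things on the bench alone.

Things in the scene. Friction and masses are not known exactly. Their poses are not given: they have to be found in the camera images.
- shaker: Grey laboratory shaker, fixed; housing 265 x 220 mm (x, y), top 45 mm above the bench. Origin on the bench top (z = 0), on its left-right middle line; x runs from the selector end (front, nearest the robot) to the platform end (back), z up. Selector axis at x = -85 mm, y = 0; platform centre at x = +60 mm, y = 0.
- platform (a point): Centre of the top of the platform's black rubber mat, 64 mm above the bench; axes as the shaker's. The platform is an aluminium plate 150 x 200 mm (x, y) with a low steel rail along its left and right edges (96 mm either side of the middle, top 72 mm above the bench). Keep the arm clear of the bench's steel post at x 0.68 to 0.80, y -0.22 to -0.18 m.
- selector (a joint): Selector knob on the shaker's front end, turning about the vertical; rad, growing clockwise seen from above. Spring detents: -0.524 pulse (bar mark), 0 off (ring), 0.524 slow (one dot), 1.047 fast (two dots); stops at -0.56 and 1.09. Let go between detents it snaps to the nearer. Torque to turn it past a detent: about 0.07 N m. Starts at slow or fast.
- selector_grip (a point): On the knob's axis at grip height, 78 mm above the bench. The black knob is an upright bar 42 mm long, 14 mm thick (pinch this from above), top 85 mm above the bench, on a 44 mm disc whose top is 55 mm above the bench. Turns with the knob: x along the bar to the pointer end (white line), z up. At off the pointer points along the shaker's +x (away from the robot).
- tube_rack: Empty perforated plastic tube rack, 52 x 122 x 92 mm (x, y, z), about 0.1 to 0.2 kg, standing loose on the shaker's platform with its long side roughly across the shaker. Origin at the centre of its underside, z up. Flat upright sides: grip it from above across its 52 mm (x), near its top and the middle of its length.
- dropper: Bystander: white dropper bottle, 27 mm diameter, 84 mm high, on the bench right of the shaker's platform; origin at the centre of its underside.
- tip_box: Bystander: open pipette tip box, 66 x 116 x 72 mm, on the bench left of the shaker; origin at the centre of its underside.
- timer: Bystander: white bench timer, 62 x 62 x 17 mm, on the bench to the right of the shaker's front end; origin at the centre of its underside.
Mind the look-alikes: they are no part of the job. Of the things that look like the tube_rack, the larger one is meant.

How it is judged (in metres and radians):
On the way, in this order (a step that is already met when the one before it is completed fails the run):
1. the selector is at off (within 0.12 rad) and let go, with the rack still standing on the platform (value of joint selector between -0.12 and 0.12 rad and contact force between the fingers and selector below 0.1 N and z of tube_rack in the frame of platform below 0.01 m and contact force between tube_rack and shaker above 0.3 N), for 0.2 s.
2. the rack is lifted clear of the platform, held by the fingers (z of tube_rack in the frame of platform above 0.04 m and contact force between the fingers and tube_rack above 1 N and contact force between tube_rack and shaker below 0.05 N), for 0.2 s.
At the end, for the whole second after the job is handed in: Fingers hold the rack, its underside 80 to 220 mm above the mat, its origin within 80 mm horizontally of the platform centre, level within 0.09 rad, slower than 20 mm/s and 0.1 rad/s, touching neither shaker nor bystanders; the selector is within 0.12 rad of off (z of tube_rack in the frame of platform between 0.08 and 0.22 m and horizontal distance between tube_rack and platform below 0.08 m and angle between tube_rack's own z axis and vertical below 0.09 rad and linear speed of tube_rack below 0.02 m/s and angular speed of tube_rack below 0.1 rad/s and contact force between the fingers and tube_rack above 1 N and contact force between tube_rack and shaker below 0.05 N and contact force between tube_rack and dropper below 0.05 N and contact force between tube_rack and tip_box below 0.05 N and contact force between tube_rack and timer below 0.05 N and value of joint selector between -0.12 and 0.12 rad); the arm keeps its last pose, push and grip.
It fails at once if the rack is lifted while the selector is not at off (z of tube_rack in the frame of platform above 0.02 m and (value of joint selector above 0.25 rad or value of joint selector below -0.25 rad)).
It fails at once if the rack is tilted more than 15 degrees (angle between tube_rack's own z axis and vertical above 0.26 rad).
It fails at once if a bystander is moved more than 30 mm (distance of any of dropper, tip_box, timer from where it was at the start of the episode above 0.03 m).
It also fails if it takes over 48 s, if anything falls off the work surface, if the arm or the gripper's body presses on something with over 40 N, if the wrist force passes 120 N, or if a joint passes its speed limit or range.

ROBOT

A 6-joint arm with a two-finger parallel gripper is mounted at the origin on a cart in front of the work surface, level with it; the furniture and walls round the work are solid. World frame = base frame: x ahead of the robot, y to its left, z up, the work surface at z = 0. Lengths are in mm, angles in rad, forces in N, time in s.
With the tool pointing down it reaches from about 375 to 975 mm from the base axis. Payload 3.8 kg.
Tool frame: the origin (TCP) lies on the centre line of the jaws, within the pads' length; the fingertips stand 14 mm ahead of it and the grasp point (between the pads) lies 5 mm behind it; z points along the fingers, y is the line along which they close (so a half turn about z gives the same grasp; the last joint's range is limited). The gripper opens to 85 mm and grips with 20 to 120 N. Pads are 22 mm wide; open, the fingers measure 114 mm over their backs; the gripper's body (76 mm by 85 mm) begins 54 mm behind the grasp point. The pads swing forward as they close: fully open they stand 13 mm farther back than shut.
Start: joints at [1.207, 0.264, 1.604, -0, 1.274, -0.037], TCP at [216.682, 639.271, 245.28] pointing down, gripper open.
Joint ranges: [-2.63, 2.63], [-0.94, 2.18], [0.31, 2.57], [-1.31, 4.45], [0, 2.66], [-2.55, 2.55]. Speed limits (rad/s): [2.57, 2.57, 3.14, 3.14, 3.14, 3.14].

INTERFACE

Orientations are given as a unit quaternion [x, y, z, w].
In Python, from plant import arm gives the robot as it stands.
- The arm moves only by the tool drive_tool, never from a script. Its arguments are lists of equal length, an entry for each row: "angular": the turn, a rotation vector about the world's x, y, z in rad, a list of three; "slide": the shift along the world's x, y, z in cm, a list of three; "hand": the opening, from -1 (shut) to 1 (fully open). A call has 1 to 10 rows; each row shifts and turns the commanded pose from where the row before left it; what a row does not reach is not made up. A row lasts 1/10 s, in which the tool goes at most 50 mm and 8.59 degrees, less where a joint would pass 70% of its speed; a pose out of reach is approached as far as the arm can. A call is refused whole if a number of a shift passes 5 or a number of a turn 0.15, either way. A call with a gripper value outside its range is refused whole. The fingers move at their own pace and stop on an object; "squeeze" is the grip in N (left out, the last holds). Time passes only in rows, so rows that do not move let the fingers close. It gives the time, the measured TCP pose, the force, the opening and the grip force at its end, in the units of the state.
- arm.observe(): the state, without advancing time (a new reading comes with each control period).
- arm.grab_frame(name): name is "scene" or "top" or "wrist"; returns a dict with "color" (384x512x3 uint8, red, green, blue), "vfov" (degrees; the focal length in pixels is half the picture's height over the tangent of half this angle, whatever the lens; pixels are square), "cx", "cy" (the principal point, pixels), "position" and "attitude" of the camera in the world; the wrist camera has in their place "T_tool_cam" (4x4, takes a point from camera to tool coordinates, whose origin is the TCP and whose axes are the flange's). Camera axes: x right, y down, z forward; pixel columns grow to the right and rows downward; lengths in mm; the calibration is good to about 2 mm. A picture is of the moment at which its call begins: read the wrist's pose just before it. There is no depth.
- arm.finish_job(): hands the job in; it is judged then, once.
Trained networks look in the newest picture that a camera, given by its name, has taken for a name from the list of things; names that differ only in an ending like _2 or _b are one class to them, and where a whole thing is asked for, a point or a joint stands for the part that bears it (a point fixed in the world has none). Each returns a list of dicts, best first, with "confidence" (0 to 1); they miss things now and then, are a little off and sometimes report something else, mostly with a low value. They report only what shows in the picture. A call takes as long as a camera call. They do not tell look-alikes from the thing itself.
- arm.recognise(camera, thing): "position" ([column, row] in pixels, amid what is visible of it).
The state is a dict: "time": time; "q": joint angles; "joint_vel": joint speeds; "effort": joint torques, N m; "tool_pos": TCP position; "tcp_rot": TCP orientation; "ft_force": force on the tool from outside, world axes, zero at the start; "wrist_torque": the same for the moment, N m; "opening": finger opening in mm; "grasp_force": force on a finger pad.
Only numpy, scipy, OpenCV 4.12 (cv2) and the standard library are available. Lean on these libraries where they do the work, as an engineer would, in place of code of your own. Each camera call takes 0.05 s, during which the arm holds its last target. There are 200 camera calls.

## Working session

There is one attempt and no reset: what is moved stays moved. The work goes in short steps, Python scripts to look and compute and a tool call to move; the robot and the scene stay as the last step left them, time stands still between calls to the robot, and variables do not carry over. Pictures are saved under pics/ and viewed, at most 10 in all, crops included, and the job is handed in when it is done.

Besides the shell and the picture viewer there is one more tool, called in YAML: its name, and indented under it one key for each argument. drive_tool: Moves the arm, as the interface text tells. Its arguments: {"type":"object","properties":{"angular":{"type":"array"},"slide":{"type":"array"},"hand":{"type":"array"},"squeeze":{"type":"number"}},"required":["angular","slide","hand"]}

```bash
mkdir -p pics; cat > h.py <<'E'
from plant import arm
import numpy as np, cv2
from scipy.spatial.transform import Rotation as R
def cam(name):
    s=arm.observe(); f=arm.grab_frame(name)
    fl=f['color'].shape[0]/2/np.tan(np.radians(f['vfov'])/2)
    if 'T_tool_cam' in f:
        T=np.eye(4);T[:3,:3]=R.from_quat(s['tcp_rot']).as_matrix();T[:3,3]=s['tool_pos'];T=T@np.array(f['T_tool_cam'])
        p,r=T[:3,3],T[:3,:3]
    else:
        p=np.array(f['position']);a=np.array(f['attitude']);r=R.from_quat(a).as_matrix() if a.size==4 else a
    return f,fl,np.array(p),r
def px2w(c,uv,z):
    f,fl,p,r=c
    d=r@np.array([(uv[0]-f['cx'])/fl,(uv[1]-f['cy'])/fl,1]); return p+d*(z-p[2])/d[2]
def w2px(c,w):
    f,fl,p,r=c
    d=r.T@(np.array(w)-p); return np.array([f['cx']+fl*d[0]/d[2],f['cy']+fl*d[1]/d[2]])
def save(c,n,box=None,k=1):
    im=c[0]['color'][:,:,::-1]
    if box: im=im[box[1]:box[3],box[0]:box[2]]
    cv2.imwrite('pics/'+n,cv2.resize(im,None,fx=k,fy=k,interpolation=cv2.INTER_CUBIC))
E
python3 - <<'E'
from h import *
H={'shaker':45,'selector':85,'tube_rack':110,'dropper':42,'tip_box':36,'timer':10}
ims=[]
for n in ['top','scene']:
    c=cam(n);ims.append(c[0]['color'][:,:,::-1]);print(n,c[2].round(),c[3].round(2).tolist(),c[1])
    for t in H:
        for d in arm.recognise(n,t)[:4]: print(t,round(d['confidence'],2),np.round(d['position']),px2w(c,d['position'],H[t]).round())
    save(c,n+'0.png',None,1.5)
print(arm.observe())
E
```

```text
top [ 494.  180. 1155.] [[-0.01, -1.0, 0.06], [-1.0, 0.01, -0.02], [0.02, -0.06, -1.0]] 392.71046042554826
shaker 0.92 [283. 193.] [557.  66.  45.]
selector 0.71 [277. 210.] [508.  87.  85.]
tube_rack 0.84 [294. 160.] [640.  41. 110.]
tube_rack 0.83 [207. 229.] [461. 276. 110.]
dropper 0.52 [338. 175.] [608. -94.  42.]
tip_box 0.56 [210. 183.] [588. 274.  36.]
timer 0.76 [335. 222.] [473. -89.  10.]
scene [ 149. -258.  761.] [[0.72, -0.53, 0.44], [-0.69, -0.55, 0.46], [-0.0, -0.64, -0.77]] 399.44648950770915
shaker 0.63 [288. 227.] [551.  51.  45.]
shaker 0.55 [362. 251.] [617. -97.  45.]
selector 0.78 [267. 228.] [495.  63.  85.]
tube_rack 0.83 [185. 198.] [415. 225. 110.]
tube_rack 0.62 [320. 188.] [640.  47. 110.]
dropper 0.69 [359. 253.] [611. -95.  42.]
dropper 0.51 [234. 167.] [590. 270.  42.]
tip_box 0.71 [319. 188.] [694.  82.  36.]
tip_box 0.57 [239. 167.] [602. 265.  36.]
timer 0.87 [314. 303.] [472. -95.  10.]
{'time': 0.7, 'q': array([ 1.20709621e+00,  2.63853928e-01,  1.60400708e+00, -1.51447218e-05,
        1.27370726e+00, -3.69393576e-02]), 'joint_vel': array([ 0.00036535,  0.0007448 ,  0.00053347,  0.00154253, -0.0010988 ,
        0.00101994]), 'effort': array([ 6.72930892e-04, -5.14842296e+01, -3.67604005e+01,  4.36919970e-05,
        7.88396846e-04, -8.10415202e-06]), 'tool_pos': array([216.68699693, 639.26285867, 245.30696728]), 'tcp_rot': array([1.62652308e-01, 9.86683448e-01, 1.05098734e-05, 9.52236458e-06]), 'ft_force': array([-0.12045495, -0.40043291,  0.40975332]), 'wrist_torque': array([-0.0075785 ,  0.02966016, -0.00861381]), 'grasp_force': 0.0, 'opening': 85.31287493444941}
```

```bash
python3 - <<'E'
from h import *
c=cam('top');save(c,'topc.png',(180,110,370,260),4.2)
c=cam('scene');save(c,'scenec.png',(150,120,400,330),3.1)
E
```

```text
(no output)
```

View pics/topc.png

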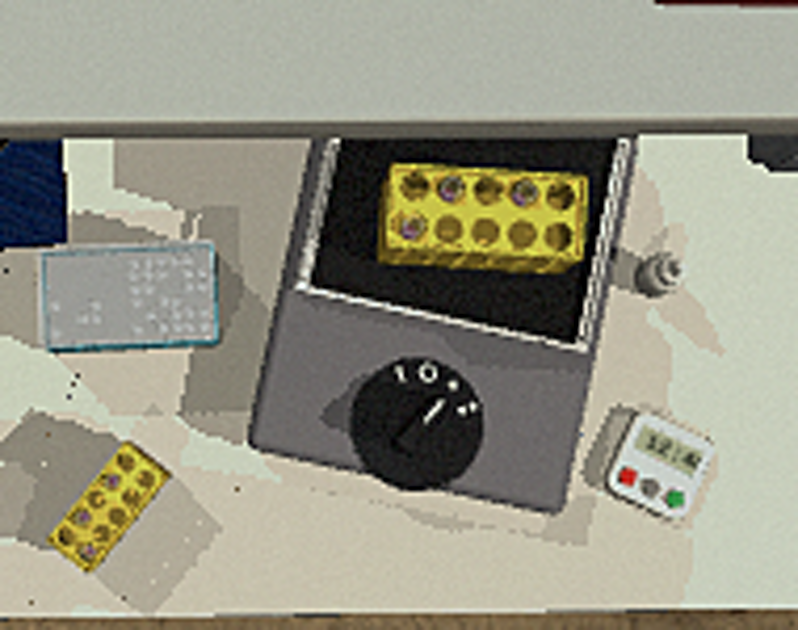

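View pics/scenec.png

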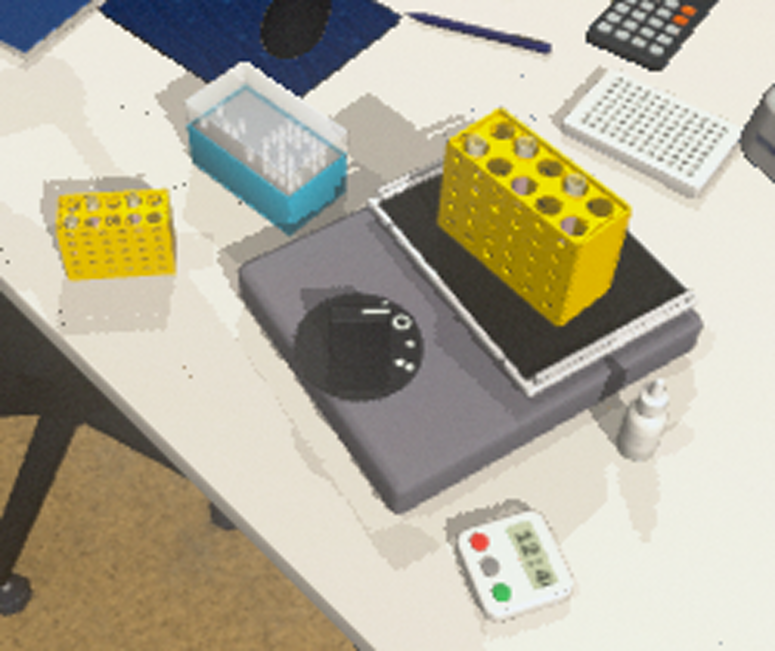

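The larger rack on the platform is at top (294,160), and it is the one meant. The look-alike is the smaller rack on the bench at top (207,229), left front. The knob is at about (279,210), with its pointer toward the dot marks. A grey slab covers the far part of the top view, so I'll check what it is.

View pics/scene0.png

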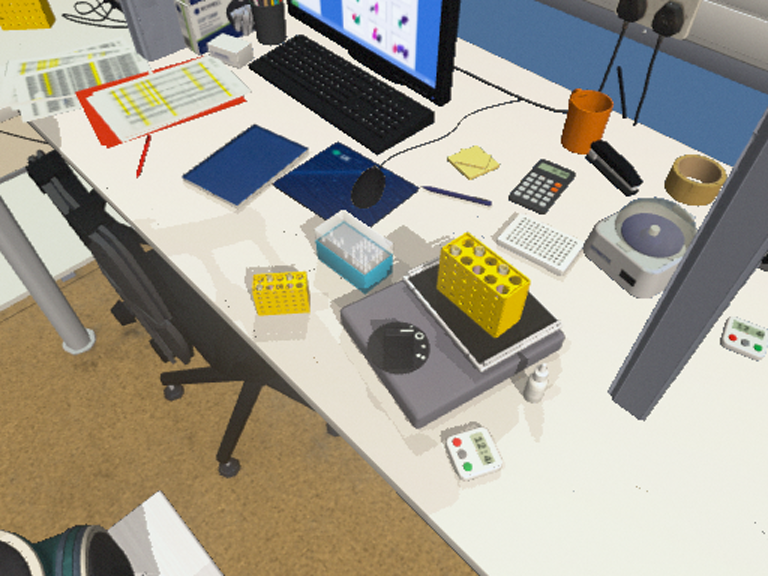

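```bash
python3 - <<'E'
from h import *
c=cam('top')
g=lambda u,v:(180+(u)/4.2,110+(v)/4.2)
for n,p,z in [('FL',(250,445),42),('FR',(562,513),42),('disc',(417,423),55),('ring',(429,373),55),('whiteline out',(441,402),85),('whiteline in',(426,422),85),('platL',(298,289),66),('platR',(588,349),66),
 ('rk1',(388,165),156),('rk2',(588,174),156),('rk3',(585,262),156),('rk4',(380,252),156),('shelf',(400,122),0),('shelf',(400,122),400)]:
    print(n,px2w(c,g(*p),z).round(1))
E
```

```text
FL [493.2 189.6  42. ]
FR [445.2 -20.3  42. ]
disc [506.7  78.   55. ]
ring [540.   69.5  55. ]
whiteline out [519.8  65.   85. ]
whiteline in [506.9  74.9  85. ]
platL [596.1 156.7  66. ]
platR [554.4 -35.4  66. ]
rk1 [663.3 102.8 156. ]
rk2 [656.9 -19.8 156. ]
rk3 [602.7 -16.9 156. ]
rk4 [609.8 108.4 156. ]
shelf [720.3  81.8   0. ]
shelf [642.  115.9 400. ]
```

Scene view: the slab seen from the top is a shelf on the post, well above the work. The post is at scene (500,245) in original pixels and clear. The selector reads slow (pointer about 0.43 rad clockwise), the shaker yaw is about -0.22, and the rack yaw is about -0.055. I'll move over the knob for a wrist look.

drive_tool:
  angular:
    - [0,0,-0.04]
    - [0,0,-0.04]
    - [0,0,-0.04]
    - [0,0,-0.04]
    - [0,0,-0.04]
    - [0,0,-0.04]
    - [0,0,-0.04]
    - [0,0,-0.04]
    - [0,0,-0.04]
    - [0,0,-0.05]
  slide:
    - [2,-4,0]
    - [2,-4,0]
    - [2,-4,0]
    - [2,-4,0]
    - [2,-4,0]
    - [2,-4,0]
    - [2,-4,0]
    - [2,-4,0]
    - [2,-4,0]
    - [2,-4,0]
  hand: [1,1,1,1,1,1,1,1,1,1]

```text
time: 1.85
tool_pos: [417.2, 237.7, 245.7]
tcp_rot: [0.361, 0.933, 0.0, 0.0]
ft_force: [0.4, -0.3, 0.4]
opening: 85.6
grasp_force: 0.0
```

drive_tool:
  angular:
    - [0,0,0]
    - [0,0,0]
    - [0,0,0]
    - [0,0,0]
    - [0,0,0]
  slide:
    - [2,-4,0]
    - [2,-4,0]
    - [2,-4,0]
    - [1,-4,0]
    - [0,0,0]
  hand: [1,1,1,1,1]

```text
time: 2.35
tool_pos: [487.9, 75.1, 245.6]
tcp_rot: [0.363, 0.932, -0.001, 0.001]
ft_force: [-0.6, -0.5, 0.4]
opening: 85.2
grasp_force: 0.0
```

```bash
python3 - <<'E'
from h import *
c=cam('wrist');s=arm.observe();print(s['tool_pos'],s['tcp_rot'],s['ft_force']);print(np.round(c[0]['T_tool_cam'],2),c[2],c[3].round(2).tolist())
for t,z in [('selector',85),('tube_rack',156)]:
    for d in arm.recognise('wrist',t)[:3]: print(t,d,px2w(c,d['position'],z).round())
save(c,'w1.png',None,1.5)
E
```

```text
[487.2009671   77.15728343 245.44641117] [3.62294177e-01 9.32063793e-01 1.30173221e-05 1.21245311e-04] [-0.14512255  0.49409123  0.00974391]
[[  -0.     -0.95   -0.32   82.4 ]
 [   1.     -0.     -0.     -1.51]
 [   0.     -0.32    0.95 -128.5 ]
 [   0.      0.      0.      1.  ]] [426.0120191  129.87130033 373.89416525] [[0.68, 0.7, 0.23], [0.74, -0.64, -0.22], [-0.0, 0.32, -0.95]]
selector {'position': [272.8, 180.5], 'confidence': 0.66} [497.  85.  85.]
tube_rack {'position': [321.5, 320.6], 'confidence': 0.71} [599.  44. 156.]
tube_rack {'position': [396.1, 21.0], 'confidence': 0.65} [455. 220. 156.]
```

View pics/w1.png

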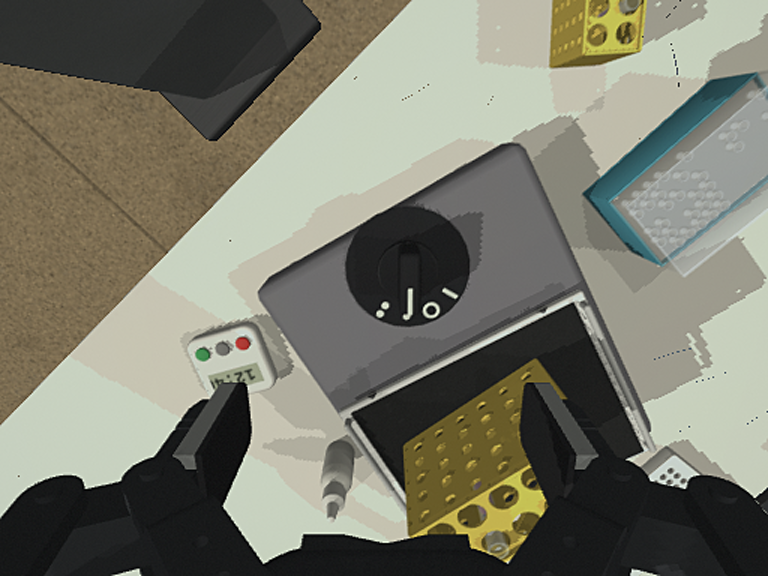

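Wrist view: the white pointer line is at about (408,303), between the ring (430,310) and the double dot (380,310), so it covers the single dot and the selector is at slow. The dial centre is at about (408,267). I'll enlarge it to measure the bar.

```bash
python3 - <<'E'
from h import *
c=cam('wrist')
im=c[0]['color'][125:230,220:325,::-1].astype(float)
im=np.clip(255*(im/255)**0.45,0,255).astype(np.uint8)
cv2.imwrite('pics/w2.png',cv2.resize(im,None,fx=5.6,fy=5.6,interpolation=cv2.INTER_CUBIC))
for n,p,z in [('disc',(408/1.5,267/1.5),55),('l1',(410/1.5,290/1.5),85),('l2',(408/1.5,317/1.5),85),('FR',(262/1.5,290/1.5),42),('FL',(518/1.5,145/1.5),42),('platL',(583/1.5,293/1.5),66),('platR',(352/1.5,412/1.5),66),('ring',(430/1.5,310/1.5),55)]:
    print(n,px2w(c,p,z).round(1))
# predicted bar corners for hypothesised axis
for x,y in [(507,78),(502,82)]:
    for a in (-21,0,21): print((x,y),a,w2px(c,[x+a*np.cos(-.744),y+a*np.sin(-.744),85]).round(1))
E
```

```text
disc [500.6  86.3  55. ]
l1 [505.8  81.5  85. ]
l2 [518.9  68.2  85. ]
FR [444.2  -7.1  42. ]
FL [489.9 195.   42. ]
platL [592.9 164.5  66. ]
platR [554.1 -17.8  66. ]
ring [535.3  76.7  55. ]
(507, 78) -21 [271.8 175.5]
(507, 78) 0 [271.4 196.5]
(507, 78) 21 [271.  216.6]
(502, 82) -21 [271.5 169. ]
(502, 82) 0 [271.1 190.2]
(502, 82) 21 [270.7 210.6]
```

View pics/w2.png

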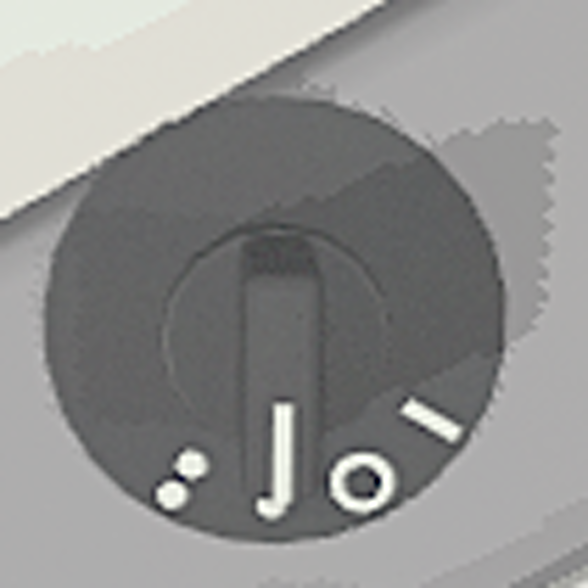

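```bash
python3 - <<'E'
from h import *
c=cam('wrist')
g=lambda u,v:(220+u/5.6-.5+.09,125+v/5.6-.5+.09)
for n,p,z in [('back',(283,275),85),('front',(284,505),85),('mid',(283.5,392),85),('smalldisc',(275,339),55),('dial',(275,320),46),('L',(246,380),85),('R',(321,380),85)]:
    print(n,px2w(c,g(*p),z).round(1))
s=arm.observe();print(s['tool_pos'],s['tcp_rot'])
E
```

```text
back [488.9  92.8  85. ]
front [520.3  65.2  85. ]
mid [504.5  79.   85. ]
smalldisc [503.9  79.1  55. ]
dial [503.3  80.1  46. ]
L [498.6  75.7  85. ]
R [507.3  85.2  85. ]
[486.34317825  80.33435996 245.29975851] [ 3.59523869e-01  9.33135862e-01  2.03645105e-04 -9.66198873e-05]
```

The axis is at about (504.5, 79) from the bar, disc and dial, which agree, and the tool is already aligned with the bar. Descending.

drive_tool:
  angular:
    - [0,0,0.01]
    - [0,0,0]
    - [0,0,0]
    - [0,0,0]
    - [0,0,0]
    - [0,0,0]
    - [0,0,0]
    - [0,0,0]
  slide:
    - [1.8,0,-2]
    - [0,0,-4]
    - [0,0,-4]
    - [0,0,-3]
    - [0,0,-2]
    - [0,0,-1.0]
    - [0,0,-0.9]
    - [0,0,0]
  hand: [0,0,0,0,0,0,0,0]
  squeeze: 25

```text
time: 3.4
tool_pos: [504.3, 79.9, 75.8]
tcp_rot: [0.355, 0.935, -0.0, -0.0]
ft_force: [-0.7, -0.4, 0.2]
opening: 42.8
grasp_force: 0.0
```

drive_tool:
  angular:
    - [0,0,0]
    - [0,0,0]
    - [0,0,0]
    - [0,0,0]
    - [0,0,0]
    - [0,0,0]
  slide:
    - [0,0,0]
    - [0,0,0]
    - [0,0,0]
    - [0,0,0]
    - [0,0,0]
    - [0,0,0]
  hand: [-1,-1,-1,-1,-1,-1]
  squeeze: 25

```text
time: 4.0
tool_pos: [505.8, 79.4, 77.7]
tcp_rot: [0.356, 0.935, 0.001, 0.001]
ft_force: [-0.5, 1.6, 6.4]
opening: 13.3
grasp_force: 28.2
```

drive_tool:
  angular:
    - [0,0,0.06]
    - [0,0,0.08]
    - [0,0,0.08]
    - [0,0,0.08]
    - [0,0,0.08]
    - [0,0,0.08]
    - [0,0,0.06]
    - [0,0,0]
    - [0,0,0]
  slide:
    - [0,0,0]
    - [0,0,0]
    - [0,0,0]
    - [0,0,0]
    - [0,0,0]
    - [0,0,0]
    - [0,0,0]
    - [0,0,0]
    - [0,0,0]
  hand: [-1,-1,-1,-1,-1,-1,-1,-1,-1]
  squeeze: 30

```text
time: 4.9
tool_pos: [505.7, 79.1, 77.7]
tcp_rot: [0.103, 0.995, 0.0, 0.001]
ft_force: [-1.0, -0.6, 7.3]
opening: 13.4
grasp_force: 29.4
```

drive_tool:
  angular:
    - [0,0,0]
    - [0,0,0]
    - [0,0,0]
    - [0,0,0]
    - [0,0,0]
    - [0,0,0]
    - [0,0,0]
    - [0,0,0]
    - [0,0,0]
    - [0,0,0]
  slide:
    - [0,0,0]
    - [0,0,0]
    - [0,0,0]
    - [0,0,0]
    - [0,0,2]
    - [0,0,4]
    - [0,0,4]
    - [0,0,4]
    - [0,0,3]
    - [0,0,0]
  hand: [0,0,0,0,0,0,0,0.5,1,1]

```text
time: 5.9
tool_pos: [507.9, 79.6, 252.1]
tcp_rot: [0.103, 0.995, 0.001, 0.005]
ft_force: [0.2, 0.5, 1.3]
opening: 83.5
grasp_force: 0.0
```

```bash
python3 - <<'E'
from h import *
c=cam('wrist');s=arm.observe();print(s['time'],s['tool_pos'],s['tcp_rot'])
im=np.clip(255*(c[0]['color'][:,:,::-1]/255.)**0.6,0,255).astype(np.uint8)
cv2.imwrite('pics/w3.png',cv2.resize(im,None,fx=1.5,fy=1.5,interpolation=cv2.INTER_CUBIC))
for d in arm.recognise('wrist','tube_rack')[:3]: print(d,px2w(c,d['position'],156).round())
E
```

```text
5.95 [506.45997036  79.45518398 249.18782377] [1.03189257e-01 9.94657453e-01 5.87214623e-04 2.86066665e-03]
{'position': [444.7, 69.0], 'confidence': 0.94} [441. 220. 156.]
{'position': [246.1, 313.2], 'confidence': 0.7} [605.  49. 156.]
```

View pics/w3.png

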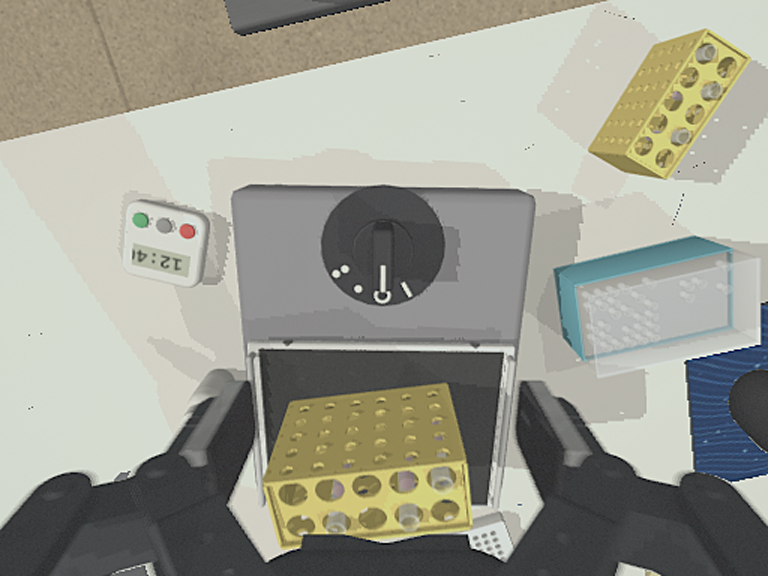

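The pointer at (382,280) now points at the ring (381,297), so the selector is off and released. The large rack with 5x2 holes stands on the platform, its top face spanning about (268,478)–(470,465). Next I measure it and cross-check against the top camera.

```bash
python3 - <<'E'
from h import *
c=cam('wrist');P=[]
for p in [(266,480),(466,463),(472,527),(280,546)]:
    w=px2w(c,((p[0]+.5)/1.5-.5,(p[1]+.5)/1.5-.5),156);print(w.round(1))
for p in [(292,402),(446,384)]: print('?',px2w(c,(p[0]/1.5,p[1]/1.5),64).round(1))
t=cam('top')
hsv=cv2.cvtColor(t[0]['color'],cv2.COLOR_RGB2HSV)
m=cv2.inRange(hsv,(20,120,120),(35,255,255));m[:, :255]=0;m[200:]=0
m=cv2.morphologyEx(m,cv2.MORPH_CLOSE,np.ones((7,7)))
pts=np.argwhere(m)[:,::-1]
print(pts.min(0),pts.max(0))
s=arm.observe();print(s['tool_pos'],s['tcp_rot'])
for x,y,a in [(633,43.6,-.055)]:
  for dx,dy in [(-26,-61),(-26,61),(26,61),(26,-61)]:
    q=[x+dx*np.cos(a)-dy*np.sin(a),y+dx*np.sin(a)+dy*np.cos(a),156]
    print('pred wrist(x1.5)',(w2px(c,q)*1.5).round(),'topcrop',((w2px(t,q)-[180,110])*4.2).round())
E
```

```text
[591.1  -8.7 156. ]
[603.1 103.6 156. ]
[648.5 100.1 156. ]
[639.  -14.2 156. ]
? [596.9 -12.7  64. ]
? [605.9 103.4  64. ]
[272 149] [319 174]
[503.61320143  79.16035821 244.57987367] [ 1.03206946e-01  9.94658881e-01 -3.09431721e-04 -1.39340205e-03]
pred wrist(x1.5) [260. 499.] topcrop [583. 260.]
pred wrist(x1.5) [472. 473.] topcrop [384. 251.]
pred wrist(x1.5) [480. 544.] topcrop [388. 167.]
pred wrist(x1.5) [280. 568.] topcrop [586. 176.]
```

drive_tool:
  angular:
    - [0,0,-0.142]
    - [0,0,-0.142]
    - [0,0,-0.142]
    - [0,0,-0.142]
    - [0,0,-0.142]
    - [0,0,-0.142]
    - [0,0,-0.142]
    - [0,0,-0.142]
    - [0,0,-0.142]
    - [0,0,-0.142]
  slide:
    - [0,0,1]
    - [1.5,-1,0]
    - [1.5,-1,0]
    - [2,-1,0]
    - [2,-1,0]
    - [2,-1,0]
    - [2,-1,0]
    - [1,-1,0]
    - [1,0,0]
    - [0,0,0]
  hand: [1,1,1,1,1,1,1,1,1,1]

```text
time: 7.1
tool_pos: [634.5, 8.8, 253.1]
tcp_rot: [0.729, 0.685, -0.002, -0.002]
ft_force: [0.1, -0.2, 0.3]
opening: 85.3
grasp_force: 0.0
```

drive_tool:
  angular:
    - [0,0,0]
    - [0,0,0]
    - [0,0,0]
    - [0,0,0]
    - [0,0,0]
    - [0,0,0]
    - [0,0,0]
    - [0,0,0]
    - [0,0,0]
    - [0,0,0]
  slide:
    - [0,0,0]
    - [0,0,0]
    - [0,0,0]
    - [0,0,0]
    - [0,0,0]
    - [0,0,0]
    - [0,0,0]
    - [0,0,0]
    - [0,0,0]
    - [0,0,0]
  hand: [1,1,1,1,1,1,1,1,1,1]

```text
time: 8.1
tool_pos: [634.7, 9.3, 256.3]
tcp_rot: [0.727, 0.687, 0.0, 0.0]
ft_force: [-0.7, -0.2, 0.8]
opening: 85.3
grasp_force: 0.0
```

```bash
python3 - <<'E'
from h import *
c=cam('wrist');s=arm.observe();print(s['time'],s['tool_pos'],s['tcp_rot'])
save(c,'w4.png',None,1.5)
for d in arm.recognise('wrist','tube_rack')[:3]: print(d,px2w(c,d['position'],156).round())
a=-.055
for dx,dy in [(-26,-61),(-26,61),(26,61),(26,-61)]:
    q=[633+dx*np.cos(a)-dy*np.sin(a),43.6+dx*np.sin(a)+dy*np.cos(a),156]
    print('pred',(w2px(c,q)*1.5).round())
E
```

```text
8.15 [634.70190414   9.2598872  256.31121217] [7.26617186e-01 6.87042549e-01 1.69825408e-05 2.01270520e-05]
{'position': [254.0, 145.7], 'confidence': 0.64} [633.  51. 156.]
pred [333. 348.]
pred [323. 100.]
pred [438. 100.]
pred [431. 347.]
```

View pics/w4.png

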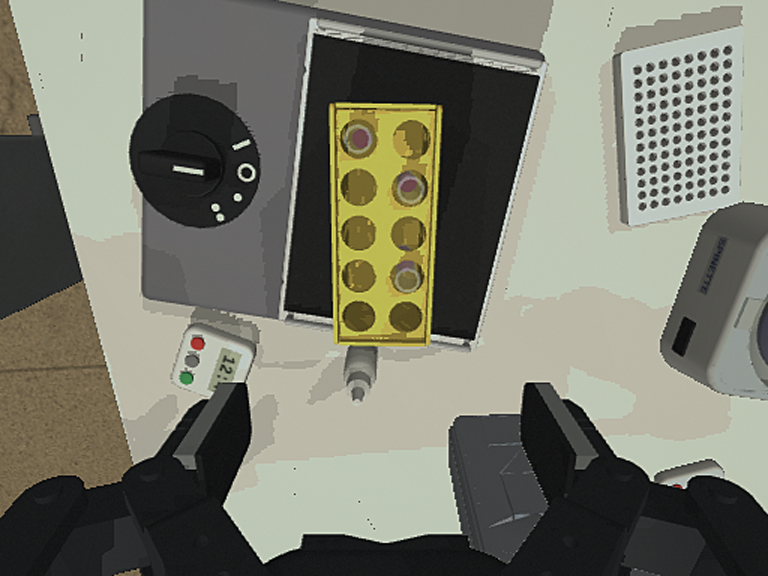

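The rack corners at (329,104),(441,106),(432,345),(334,344) match the prediction within about 2 mm. The tool is aligned in yaw and x, and needs to move +34 mm in y and 123 mm down. The selector still points at the ring (246,172).

drive_tool:
  angular:
    - [0,0,0]
    - [0,0,0]
    - [0,0,0]
    - [0,0,0]
    - [0,0,0]
    - [0,0,0]
    - [0,0,0]
    - [0,0,0]
    - [0,0,0]
    - [0,0,0]
  slide:
    - [0,2,0]
    - [0,1.4,0]
    - [0,0,0]
    - [0,0,-2]
    - [0,0,-3]
    - [0,0,-3]
    - [0,0,-2.3]
    - [0,0,-2]
    - [0,0,0]
    - [0,0,0]
  hand: [1,1,1,1,1,1,1,1,1,1]

```text
time: 9.2
tool_pos: [634.6, 43.0, 133.3]
tcp_rot: [0.727, 0.687, -0.0, -0.0]
ft_force: [0.1, -0.3, 0.3]
opening: 85.2
grasp_force: 0.0
```

drive_tool:
  angular:
    - [0,0,0]
    - [0,0,0]
    - [0,0,0]
    - [0,0,0]
    - [0,0,0]
    - [0,0,0]
    - [0,0,0]
  slide:
    - [0,0,0]
    - [0,0,0]
    - [0,0,0]
    - [0,0,0]
    - [0,0,0]
    - [0,0,0]
    - [0,0,0]
  hand: [0.4,0.2,0,-0.2,-0.5,-1,-1]
  squeeze: 35

```text
time: 9.9
tool_pos: [635.9, 43.3, 135.2]
tcp_rot: [0.727, 0.687, 0.001, 0.001]
ft_force: [-0.3, 0.3, 6.5]
opening: 51.4
grasp_force: 37.7
```

Gripped at 51.4 mm, which matches the 52 mm rack. Lifting by 12 cm.

drive_tool:
  angular:
    - [0,0,0]
    - [0,0,0]
    - [0,0,0]
    - [0,0,0]
    - [0,0,0]
    - [0,0,0]
    - [0,0,0]
    - [0,0,0]
    - [0,0,0]
    - [0,0,0]
  slide:
    - [0,0,0.5]
    - [0,0,1]
    - [0,0,1.5]
    - [0,0,1.5]
    - [0,0,1.5]
    - [0,0,1.5]
    - [0,0,1.5]
    - [0,0,1.5]
    - [0,0,1]
    - [0,0,0.5]
  hand: [-1,-1,-1,-1,-1,-1,-1,-1,-1,-1]

```text
time: 10.9
tool_pos: [635.3, 43.3, 255.1]
tcp_rot: [0.727, 0.687, 0.001, 0.001]
ft_force: [0.4, -0.1, -1.8]
opening: 52.0
grasp_force: 37.1
```

drive_tool:
  angular:
    - [0,0,0]
    - [0,0,0]
    - [0,0,0]
    - [0,0,0]
    - [0,0,0]
    - [0,0,0]
    - [0,0,0]
    - [0,0,0]
    - [0,0,0]
    - [0,0,0]
  slide:
    - [0,0,0]
    - [0,0,0]
    - [0,0,0]
    - [0,0,0]
    - [0,0,0]
    - [0,0,0]
    - [0,0,0]
    - [0,0,0]
    - [0,0,0]
    - [0,0,0]
  hand: [-1,-1,-1,-1,-1,-1,-1,-1,-1,-1]

```text
time: 11.9
tool_pos: [634.7, 43.3, 253.3]
tcp_rot: [0.727, 0.687, 0.0, 0.0]
ft_force: [0.5, 0.3, -1.1]
opening: 51.6
grasp_force: 37.1
```

```bash
python3 - <<'E'
from h import *
s=arm.observe();print(s['tool_pos'],s['tcp_rot'],s['ft_force'],s['wrist_torque'],s['joint_vel'].round(4))
c=cam('scene');save(c,'s5.png',(180,60,420,290),2.6)
E
```

```text
[634.69908541  43.27041714 253.32897891] [7.26639081e-01 6.87019392e-01 3.30603458e-05 1.61553349e-05] [ 0.47648729  0.2921142  -1.13304346] [ 0.00803975  0.0159651  -0.00447917] [-0.0004  0.0006 -0.001  -0.0009 -0.0006 -0.001 ]
```

View pics/s5.png

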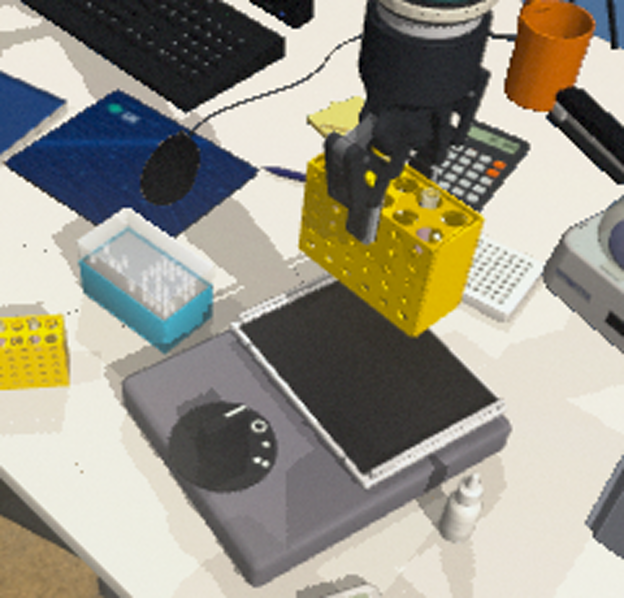

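The rack is held level about 12 cm above the mat (crop (390,245)), the bystanders are undisturbed and the arm is still. Handing in.

```bash
python3 -c "
from plant import arm
print(arm.finish_job())"
```

```text
the job is handed in; nothing more can be done
None
```

I turned the selector to off and let go of it. I then lifted the larger rack about 12 cm above the platform and handed the job in with the gripper holding it still and level; no verdict was shown.

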